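# Fill the bearing tray and hold it over the turntable

## Robot

A 7-joint arm with a two-finger parallel gripper is mounted at the origin on the work surface. World frame = base frame: x ahead of the robot, y to its left, z up, the work surface at z = 0. Lengths are in m, angles in rad, forces in N, time in s.
With the tool pointing down it reaches from about 0.35 to 0.9 m from the base axis. Payload 8.1 kg.
Tool frame: the origin (TCP) lies where the fingers leave the gripper's body, on its centre line; the fingertips stand 66 mm ahead of it and the grasp point (between the pads) lies 47 mm ahead of it; z points along the fingers, y is the line along which they close (so a half turn about z gives the same grasp; the last joint's range is limited). The gripper opens to 92 mm and grips with 3 to 60 N. Pads are 19 mm wide; open, the fingers measure 130 mm over their backs; the gripper's body (75 mm by 190 mm) begins 47 mm behind the grasp point.
Start: joints at [-1.266, 0.434, 0.025, 1.573, -0.012, 1.134, -0.075], TCP at [0.248, 0.574, 0.292] pointing down, gripper open.
Joint ranges: [-2.62, 2.62], [-0.44, 2.09], [-1.27, 1.32], [0.08, 2.57], [-1.32, 4.46], [0.12, 2], [-2.74, 2.74]. Speed limits (rad/s): [2.22, 2.22, 3.01, 3.01, 3.14, 3.14, 3.14].

## Interface

Orientations are given as a rotation vector (axis times angle).
In Python, from cell import arm gives the robot as it stands.
- The arm moves only by the tool send_rows, never from a script. Its argument "motion" is text: rows parted by semicolons, each of 7 numbers parted by spaces: the closure, from 0 (fully open) to 1 (shut), then the shift along the world's x, y, z in m, then the turn, a rotation vector about the world's x, y, z in degrees. A call has 1 to 5 rows; each row shifts and turns the commanded pose from where the row before left it; what a row does not reach is not made up. A row lasts 1/8 s, in which the tool goes at most 62.5 mm and 10.7 degrees, less where a joint would pass 70% of its speed; a pose out of reach is approached as far as the arm can. A call is refused whole if a number of a shift passes 0.0625 or a number of a turn 10.7, either way. A call with a gripper value outside its range is refused whole. The fingers move at their own pace and stop on an object; "force" is the grip in N (left out, the last holds). Time passes only in rows, so rows that do not move let the fingers close. It gives the time, the measured TCP pose, the force, the opening and the grip force at its end, in the units of the state.
- arm.observe(): the state, without advancing time (a new reading comes with each control period).
- arm.get_image(name): name is "side" or "top"; returns (picture, depth): 480x640x3 uint8, blue, green, red; 480x640 float32, m along the optical axis (not along the pixel's ray), 0 where there is no reading.
- arm.camera_model(name): a dict with "fx", "fy", "cx", "cy" (pixels), "D" ([k1, k2, p1, p2, k3] as OpenCV has them; the pictures are not rectified), "view" (4x4, takes a point from world to camera coordinates). Camera axes: x right, y down, z forward; pixel columns grow to the right and rows downward; lengths in m; the calibration is good to about 2 mm. A picture is of the moment at which its call begins. camera_model takes no time and is no camera call.
- arm.sign_off(): hands the job in; it is judged then, once.
The state is a dict: "clock": time; "joints": joint angles; "dq": joint speeds; "joint_efforts": joint torques, N m; "position": TCP position; "ee_rot": TCP orientation; "force": force on the tool from outside, world axes, zero at the start; "ft_torque": the same for the moment, N m; "width": opening from 0.0 (shut) to 1.0 (fully open); "gripper_force": force on a finger pad.
Only numpy, scipy, OpenCV 4.12 (cv2) and the standard library are available. Lean on these libraries where they do the work, as an engineer would, in place of code of your own. Each camera call takes 0.05 s, during which the arm holds its last target. There are 200 camera calls.

## Task

The banker turntable is being rebuilt: press the loose aluminium thrust pad down flush into the rectangular recess of the wooden bearing tray, then lift the tray by its upright grip, keeping it close to level so that the steel ball never leaves its pocket, and carry it to the green turntable base. Finish while still holding the tray still and level, centred over the turntable's hub with its underside about 8 cm above the hub's top. Leave the other tools and stones on the bench where they are.

Things in the scene. Friction and masses are not known exactly. Their poses are not given: they have to be found in the camera images.
- tray: Wooden tray, 220 (x) x 110 (y) x 24 mm thick, 0.42 kg, left or right on the bench. Origin: centre of the underside, z up. Pad recess toward its -x end, brass ball pocket toward +x; in the middle an upright dark grip plate, 16 mm thick (along x), 70 mm wide (along y), top 99 mm above the underside: pinch it with the fingers closing along tray x. Loaded, it balances near the grip.
- tray_recess (a point): Centre of the recess floor, 65 mm from the tray origin toward tray -x, 6 mm above the underside. The recess is open at the top, 53 mm (tray x) x 43 mm (tray y) and 18 mm deep, mouth level with the 24 mm tray top.
- tray_pocket (a point): Middle of the pocket at the height of the resting ball's centre: 65 mm from the tray origin toward +x, 39 mm above the underside. The pocket is a 40 mm round hole in a 64 x 64 mm brass plate on the tray top, rim only 4 mm high: the 30 mm ball rolls about 10 mm any way in it and gets out if tipped far or jerked.
- tray_grip (a point): Point in the middle of the grip plate, 82 mm above the tray's underside (17 mm below the top of the plate): fingertips 19 mm below this point still pass above the ball's top (54 mm).
- ball_center (a point): Centre of the loose steel ball, 30 mm diameter, 0.11 kg, which starts in the tray's pocket.
- pad: Loose aluminium thrust pad, a plain block 50 (x) x 40 (y) x 18 mm high, 0.10 kg, lying flat on the bench between tray and turntable. Origin: centre of its underside, z up. It fits the recess with its long side along tray x (either way round), about 1.5 mm play on each side; fully home its top is flush with the tray top and closed fingertips can press on it.
- turntable: Fixed round green iron turntable base, top plate off: 180 mm diameter, 30 mm high, with an open ring of small balls and a dark centre hub 48 mm across whose top is 50 mm high. Origin: centre of the underside.
- turntable_hub (a point): Centre of the top of the turntable's hub, 50 mm above the bench.
- bush_hammer: Bystander: iron bush hammer lying on the left, square head 45 x 120 x 45 mm (origin under its centre), wooden handle 300 mm toward its -x.
- plumb_bob: Bystander: brass plumb bob on the near left, standing on its cap, point up, 42 mm across, 112 mm high, origin under its centre.
- corbel: Bystander: stepped sandstone corbel fragment 120 x 140 x 86 mm, origin under its centre, at the far middle of the bench.
- straightedge: Bystander: boxwood straightedge 500 (x) x 45 (y) x 12 mm lying along x on the right of the bench, origin under its centre.
- bolster: Bystander: rusty steel bolster with a mushroomed head on the far right, 190 mm long, 75 mm wide blade, up to 40 mm high, origin under its middle.

How it is judged:
By the outcome, as a careful person would: the job done as asked, in the order asked, and still so for the second after the job is handed in, while the arm keeps its last pose, push and grip.
It also fails if it takes over 72 s, if anything falls off the work surface, if the arm or the gripper's body presses on something with over 40 N, if the wrist force passes 120 N, or if a joint passes its speed limit or range.

## Working session

There is one attempt and no reset: what is moved stays moved. The work goes in short steps, Python scripts to look and compute and a tool call to move; the robot and the scene stay as the last step left them, time stands still between calls to the robot, and variables do not carry over. Pictures are saved under pics/ and viewed, at most 10 in all, crops included, and the job is handed in when it is done.

Besides the shell and the picture viewer there is one more tool, called after "Request:" by a JSON object that holds its "fn" and its "kwargs". send_rows: Moves the arm, as the interface text tells. Its arguments: {"type":"object","properties":{"motion":{"type":"string"},"force":{"type":"number"}},"required":["motion"]}

```bash
mkdir -p pics; ls; cat > h.py <<'E'
import numpy as np,cv2
from cell import arm
from scipy.spatial.transform import Rotation as R
def snap(n,f):
    im,d=arm.get_image(n); cv2.imwrite('pics/'+f+'.png',im); np.save('pics/'+f+'.npy',d); return im,d
def cloud(n,d):
    m=arm.camera_model(n);K=np.array([[m['fx'],0,m['cx']],[0,m['fy'],m['cy']],[0,0,1]])
    v,u=np.mgrid[0:480,0:640]
    p=cv2.undistortPoints(np.stack([u,v],-1).reshape(-1,1,2).astype(float),K,np.array(m['D'],float)).reshape(480,640,2)
    c=np.concatenate([p*d[...,None],d[...,None]],-1)
    V=np.array(m['view']);return (c-V[:3,3])@V[:3,:3]
def pix(n,P):
    m=arm.camera_model(n);K=np.array([[m['fx'],0,m['cx']],[0,m['fy'],m['cy']],[0,0,1]]);V=np.array(m['view'])
    return cv2.projectPoints(np.array(P,float).reshape(-1,3),cv2.Rodrigues(V[:3,:3])[0],V[:3,3],K,np.array(m['D'],float))[0][:,0]
E
python3 - <<'E'
from h import *
np.set_printoptions(precision=4,suppress=True)
print(arm.observe())
for n in('top','side'): snap(n,n+'0'); print(np.array(arm.camera_model(n)['view']))
E
```

```text
pics
{'clock': 0.0, 'joints': array([-1.2656,  0.4352,  0.025 ,  1.5741, -0.0116,  1.134 , -0.0751]), 'dq': array([-0.0003, -0.0001, -0.0008, -0.    ,  0.0004,  0.0003,  0.    ]), 'joint_efforts': array([  0.0003, -66.7848,   0.9852, -31.445 ,  -0.0605,   0.0428,
         0.0002]), 'position': array([0.2478, 0.5734, 0.2914]), 'ee_rot': array([-0.6362, -3.0763,  0.0025]), 'force': array([ 0.3357,  0.3895, -0.0627]), 'ft_torque': array([0.0104, 0.0113, 0.0173]), 'gripper_force': 0.0, 'width': 1.0007376676454587}
[[-0.008  -0.9999 -0.0094  0.0581]
 [-0.9963  0.0087 -0.0853  0.556 ]
 [ 0.0854  0.0086 -0.9963  1.741 ]
 [ 0.      0.      0.      1.    ]]
[[ 0.7424 -0.6696 -0.0216 -0.398 ]
 [-0.3958 -0.4123 -0.8206  0.3172]
 [ 0.5406  0.6178 -0.5711  1.1263]
 [ 0.      0.      0.      1.    ]]
```

View pics/top0.png

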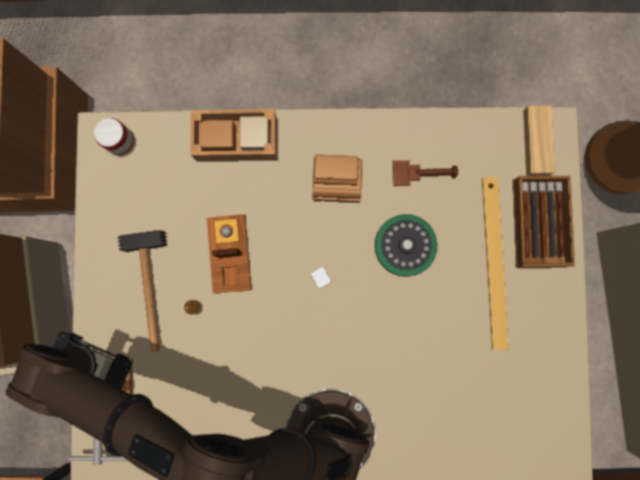

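View pics/side0.png

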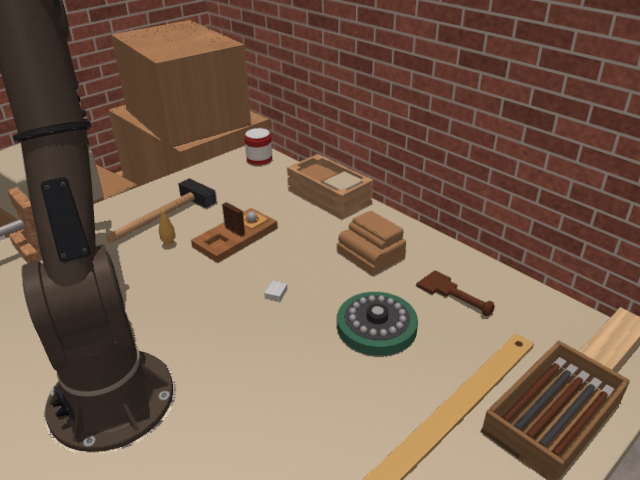

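The top view shows the tray at about (229,253) with its ball end up, the pad at (320,277) and the turntable at (406,245). The side view shows the same objects clear of each other.

```bash
cat > m.py <<'E'
from h import *
np.set_printoptions(precision=4,suppress=True)
T=cv2.imread('pics/top0.png');S=cv2.imread('pics/side0.png')
for n in('top','side'):
    m=arm.camera_model(n);print(n,m['fx'],m['fy'],m['cx'],m['cy'],m['D'])
    im=T if n=='top' else S
    d=np.load(f'pics/{n}0.npy');P=cloud(n,d)
    x,y,z=P[...,0],P[...,1],P[...,2]
    bench=(x>.3)&(x<.6)&(abs(y)<.1)&(z<.008)&(z>-.01); print('bench z',np.median(z[bench]),z[bench].std())
    hsv=cv2.cvtColor(im,cv2.COLOR_BGR2HSV)
    def blob(name,mask):
        k,l,st,c=cv2.connectedComponentsWithStats(mask.astype(np.uint8));i=1+np.argmax(st[1:,4]);b=l==i
        q=np.stack([x[b],y[b]],1).astype(np.float32);print(name,st[i],'c',c[i],'rect',cv2.minAreaRect(q),'mean',P[b].mean(0),'z',np.percentile(z[b],[5,50,95]));return b
    blob('pad',(hsv[...,1]<45)&(hsv[...,2]>150)&(x>.3)&(x<.6)&(y>-.1)&(y<.2))
    blob('tray',(z>.016)&(z<.03)&(x>.35)&(x<.7)&(y>.15)&(y<.5))
    blob('grip',(z>.085)&(z<.11)&(x>.45)&(x<.65)&(y>.15)&(y<.5))
    blob('tt',(z>.022)&(z<.04)&(x>.35)&(x<.75)&(y<-.1)&(y>-.4))
    blob('hub',(z>.045)&(z<.055)&(x>.35)&(x<.75)&(y<-.1)&(y>-.4))
a=cv2.resize(T[205:300,195:345],None,fx=5,fy=5,interpolation=cv2.INTER_CUBIC)
cv2.imwrite('pics/c1.png',a)
E
python3 m.py
```

```text
top 613.3273894837704 613.3273894837704 308.9734866526626 239.49336617721377 [-0.051  0.     0.     0.     0.   ]
bench z 0.00021960415455135292 0.003831241501588223
pad [311 267  21  22 284] c [320.5775 277.2676] rect ((0.44835418462753296, 0.020805925130844116), (0.05433763936161995, 0.0441269688308239), 26.798629760742188) mean [0.4478 0.021  0.016 ] z [-0.0006  0.0174  0.025 ]
tray [ 207  214   45   80 2049] c [228.8121 252.7243] rect ((0.5193020105361938, 0.28552526235580444), (0.22083990275859833, 0.11213991791009903), 5.024099349975586) mean [0.5205 0.2846 0.0238] z [0.0179 0.024  0.029 ]
grip [212 248  27   8 156] c [225.1795 251.6154] rect ((0.5188352465629578, 0.2854331433773041), (0.016387956216931343, 0.07139100879430771), 4.9046244621276855) mean [0.5186 0.2841 0.0987] z [0.0913 0.0992 0.1051]
tt [ 374  214   64   63 2472] c [405.1375 244.9765] rect ((0.5388076901435852, -0.22334912419319153), (0.17839500308036804, 0.1785563975572586), 56.83544158935547) mean [ 0.5378 -0.2218  0.0315] z [0.0247 0.0316 0.0383]
hub [398 236  18  17 170] c [406.5471 244.0529] rect ((0.53898
[... 716 characters left out ...]
5054 0.275  0.024 ] z [0.0184 0.0242 0.0285]
grip [223 202  20  16 158] c [232.     209.6519] rect ((0.5167223811149597, 0.28828004002571106), (0.020041432231664658, 0.07453113794326782), 4.7356181144714355) mean [0.5156 0.2821 0.0957] z [0.0867 0.0966 0.1024]
tt [ 337  292   81   58 2953] c [376.6519 321.7596] rect ((0.5379218459129333, -0.22442755103111267), (0.18067988753318787, 0.17703944444656372), 45.65361022949219) mean [ 0.5269 -0.2334  0.0323] z [0.0272 0.0324 0.0373]
hub [366 304  22  16 260] c [376.8077 311.3269] rect ((0.5368702411651611, -0.2237342745065689), (0.049494341015815735, 0.045975081622600555), 10.238140106201172) mean [ 0.5354 -0.2251  0.0511] z [0.0471 0.0513 0.054 ]
```

View pics/c1.png

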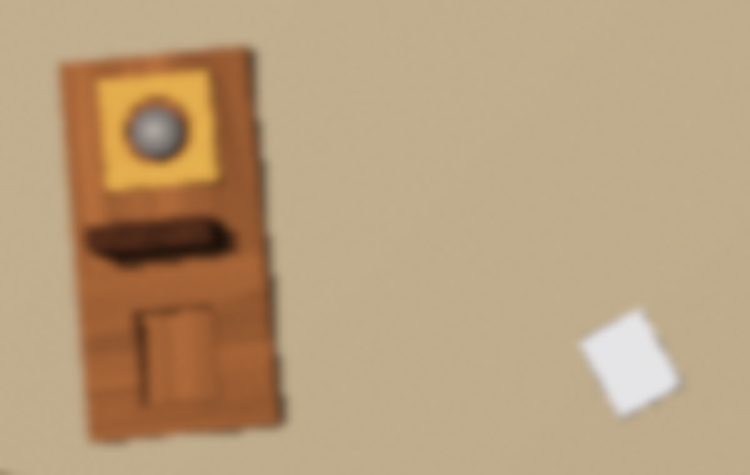

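```bash
cat > m2.py <<'E'
from h import *
np.set_printoptions(precision=4,suppress=True)
def onplane(n,uv,z0):
    m=arm.camera_model(n);K=np.array([[m['fx'],0,m['cx']],[0,m['fy'],m['cy']],[0,0,1]]);V=np.array(m['view'])
    p=cv2.undistortPoints(np.array(uv,float).reshape(-1,1,2),K,np.array(m['D'],float))[:,0]
    r=np.c_[p,np.ones(len(p))]@V[:3,:3]; o=-V[:3,:3].T@V[:3,3]
    return o+r*((z0-o[2])/r[:,2])[:,None]
def rect(n,mask_fn,box,z0,f=8):
    im=cv2.imread(f'pics/{n}0.png'); x0,y0,x1,y1=box
    a=cv2.resize(im[y0:y1,x0:x1],None,fx=f,fy=f,interpolation=cv2.INTER_CUBIC)
    c=max(cv2.findContours(mask_fn(a.astype(float)).astype(np.uint8),cv2.RETR_EXTERNAL,cv2.CHAIN_APPROX_NONE)[0],key=cv2.contourArea)[:,0]
    uv=(c+.5)/f-.5+[x0,y0]; return onplane(n,uv,z0)[:,:2].astype(np.float32)
if __name__=='__main__':
    for n,b in(('top',(300,258,342,298)),('side',(250,268,300,308))):
        im=cv2.imread(f'pics/{n}0.png');print(n,im[b[1]+3,b[0]+3],im[277 if n=='top' else 286,320 if n=='top' else 275])
        q=rect(n,lambda a:a[...,0]>(143+228)/2-5,b,.018);print('pad',cv2.minAreaRect(q))
    q=rect('top',lambda a:(a[...,1]-0.62*a[...,2]<20)|(a[...,0]<90),(195,200,260,305),.024);print('tray',cv2.minAreaRect(q))
    q=rect('top',lambda a:(a[...,2]<90),(370,208,442,282),.030);print('tt',cv2.minEnclosingCircle(q))
    # side: refine tray pose by minimising reprojection of brass plate & grip
    for n in('top','side'):
        b=(195,205,260,300) if n=='top' else (185,195,285,262)
        q=rect(n,lambda a:(a[...,1]>120)&(a[...,2]-a[...,0]>95)&(a[...,1]-a[...,0]>60),b,.028);print(n,'brass',cv2.minAreaRect(q))
E
python3 m2.py
```

```text
top [141 172 191] [231 229 229]
pad ((0.44826430082321167, 0.021183721721172333), (0.051167797297239304, 0.04151270538568497), 27.572513580322266)
side [142 167 186] [187 189 193]
pad ((0.44920408725738525, 0.023701393976807594), (0.04701707884669304, 0.036717191338539124), 28.048192977905273)
tray ((0.5183095335960388, 0.28387731313705444), (0.22084742784500122, 0.1135733425617218), 4.802034854888916)
tt ((0.5384278893470764, -0.22252029180526733), 0.08921060711145401)
top brass ((0.5839903354644775, 0.29281267523765564), (0.06815773248672485, 0.06771400570869446), 4.570436000823975)
side brass ((0.5876876711845398, 0.28466886281967163), (0.06127485632896423, 0.03960663080215454), 7.232619762420654)
```

Request:
{"fn": "send_rows", "kwargs": {"motion": "0 0.0134 -0.0368 0 0 0 -8.6;0 0.0134 -0.0368 0 0 0 -8.6;0 0.0134 -0.0368 0 0 0 -8.6;0 0.0134 -0.0368 0 0 0 -8.6;0 0.0134 -0.0368 0 0 0 -8.6", "force": 20}}

```text
clock: 0.72
position: [0.3151, 0.3883, 0.292]
ee_rot: [-1.726, -2.625, 0.001]
force: [1.3, 0.6, 0.6]
width: 0.998
gripper_force: 0.0
```

Request:
{"fn": "send_rows", "kwargs": {"motion": "0 0.0134 -0.0368 0 0 0 -8.6;0 0.0134 -0.0368 0 0 0 -8.6;0 0.0134 -0.0368 0 0 0 -8.6;0 0.0134 -0.0368 0 0 0 -8.6;0 0.0134 -0.0368 0 0 0 -8.6"}}

```text
clock: 1.35
position: [0.382, 0.2044, 0.2921]
ee_rot: [-2.568, -1.81, 0.0]
force: [0.4, 0.5, 0.3]
width: 1.003
gripper_force: 0.0
```

Request:
{"fn": "send_rows", "kwargs": {"motion": "0 0.0134 -0.0368 0 0 0 -8.6;0 0.0134 -0.0368 0 0 0 -8.6;0 0.0134 -0.0368 0 0 0 -8.6;0 0.0134 -0.0368 0 0 0 -8.6;0 0.0134 -0.0368 0 0 0 -8.6"}}

```text
clock: 1.98
position: [0.449, 0.0206, 0.2922]
ee_rot: [-3.052, -0.743, 0.0]
force: [0.5, -0.3, 0.1]
width: 1.002
gripper_force: 0.0
```

Request:
{"fn": "send_rows", "kwargs": {"motion": "0 0 0 -0.05 0 0 0;0 0 0 -0.05 0 0 0;0 0 0 -0.05 0 0 0;0 0 0 -0.04 0 0 0;0 0 0 -0.026 0 0 0"}}

```text
clock: 2.6
position: [0.4479, 0.0216, 0.0743]
ee_rot: [3.051, 0.75, -0.004]
force: [-0.2, -0.4, 0.3]
width: 0.997
gripper_force: 0.0
```

Request:
{"fn": "send_rows", "kwargs": {"motion": "0.3 0 0 0 0 0 0;0.4 0 0 0 0 0 0;0.6 0 0 0 0 0 0;0.6 0 0 0 0 0 0;0.7 0 0 0 0 0 0", "force": 20}}

```text
clock: 3.22
position: [0.4491, 0.0219, 0.0767]
ee_rot: [-3.051, -0.75, -0.002]
force: [0.2, -0.9, 0.2]
width: 0.506
gripper_force: 0.0
```

Request:
{"fn": "send_rows", "kwargs": {"motion": "0.7 0 0 0 0 0 0;0.7 0 0 0 0 0 0"}}

```text
clock: 3.48
position: [0.449, 0.0219, 0.0765]
ee_rot: [-3.05, -0.75, -0.0]
force: [-1.0, 0.4, 5.3]
width: 0.431
gripper_force: 20.0
```

Request:
{"fn": "send_rows", "kwargs": {"motion": "0.7 0 0 0.02 0 0 0;0.7 0 0 0.05 0 0 0;0.7 0 0 0.05 0 0 0;0.7 0.0005 0.02 0 0 0 -2;0.7 0.001 0.04 0 0 0 -4"}}

```text
clock: 4.1
position: [0.4507, 0.0813, 0.197]
ee_rot: [-3.087, -0.582, -0.003]
force: [0.5, -0.2, -1.3]
width: 0.431
gripper_force: 20.0
```

Request:
{"fn": "send_rows", "kwargs": {"motion": "0.7 0.001 0.05 0 0 0 -4;0.7 0.001 0.05 0 0 0 -4;0.7 0.001 0.05 0 0 0 -4;0.7 0.001 0.035 0 0 0 -4;0.7 0.0006 0.0135 0 0 0 -0.8"}}

```text
clock: 4.72
position: [0.4544, 0.2824, 0.1957]
ee_rot: [3.138, 0.137, -0.001]
force: [1.1, -0.9, -1.5]
width: 0.431
gripper_force: 20.0
```

```bash
python3 - <<'E'
from h import *
s=arm.observe();print(s['position'],R.from_rotvec(s['ee_rot']).as_matrix(),s['width'],s['force'])
im,d=snap('side','side1')
a=cv2.resize(im[120:270,160:330],None,fx=4,fy=4,interpolation=cv2.INTER_CUBIC)
cv2.imwrite('pics/c2.png',a)
E
```

```text
[0.45436    0.28242811 0.19573799] [[ 9.96217450e-01  8.68942186e-02 -4.33120434e-04]
 [ 8.68939834e-02 -9.96217421e-01 -5.35173501e-04]
 [-4.77985605e-04  4.95513621e-04 -9.99999763e-01]] 0.43085157339199887 [ 1.06764656 -0.93224141 -1.49951092]
```

View pics/c2.png

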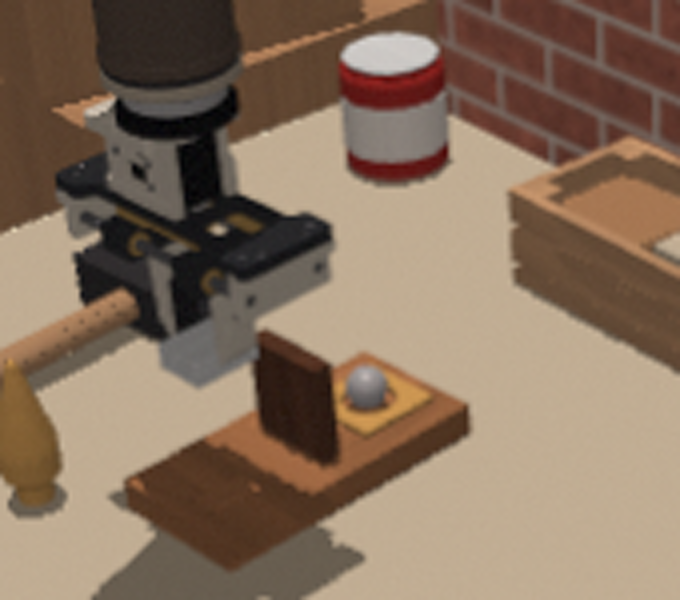

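The pad is held squarely above the recess: its near-bottom corner is at crop (200,387) and the tray's near-left top corner at (127,487). I'll fit the tray silhouette in both cameras and check the pad's predicted corners.

```bash
cat > m3.py <<'E'
from h import *
from scipy.optimize import minimize
np.set_printoptions(precision=4,suppress=True)
def box(cx,cy,lx,ly,z0,z1): return np.array([[cx+a*lx/2,cy+b*ly/2,z] for a in(-1,1) for b in(-1,1) for z in(z0,z1)])
def rz(P,x,y,t): c,s=np.cos(t),np.sin(t); return P@np.array([[c,s,0],[-s,c,0],[0,0,1]])+[x,y,0]
def fit(n,f,bb,parts,maskfn,p0,F=8):
    im=cv2.imread(f'pics/{f}.png');x0,y0,x1,y1=bb
    a=cv2.resize(im[y0:y1,x0:x1],None,fx=F,fy=F,interpolation=cv2.INTER_CUBIC);m=maskfn(a).astype(np.uint8)
    k,l,st,_=cv2.connectedComponentsWithStats(m);m=(l==1+np.argmax(st[1:,4])).astype(np.uint8)
    m=cv2.drawContours(np.zeros_like(m),cv2.findContours(m,cv2.RETR_EXTERNAL,cv2.CHAIN_APPROX_NONE)[0],-1,1,-1)
    def ren(p):
        r=np.zeros_like(m)
        for B in parts:
            uv=(pix(n,rz(B,*p))-[x0,y0]+.5)*F-.5
            cv2.fillPoly(r,[cv2.convexHull((uv*16).astype(np.int32))],1,shift=4)
        return r
    g=lambda q:float((ren([q[0]/1e3,q[1]/1e3,np.radians(q[2])])^m).sum())
    best=None
    for d in(0,2,-2):
        r=minimize(g,[p0[0]*1e3+d,p0[1]*1e3-d,p0[2]],method='Nelder-Mead',options=dict(initial_simplex=np.array([p0[0]*1e3+d,p0[1]*1e3-d,p0[2]])+np.array([[0,0,0],[4,0,0],[0,4,0],[0,0,3]])))
        if best is None or r.fun<best.fun: best=r
    print(n,best.x,best.fun/m.sum()); return best.x,m,ren
if __name__=='__main__':
    tray=[box(0,0,.22,.11,0,.024),box(0,0,.016,.07,.024,.099)]
    sat=lambda a:(cv2.cvtColor(a,cv2.COLOR_BGR2HSV)[...,1]>108)|(a.max(-1)<70)
    fit('top','top0',(195,200,265,305),tray,sat,(.519,.2855,4.8))
    fit('side','side0',(185,195,285,262),tray,sat,(.519,.2855,4.8))
    pad=[box(0,0,.05,.04,0,.018)]
    fit('top','top0',(300,258,342,298),pad,lambda a:a[...,0]>181,(.4483,.0212,27.7))
    fit('side','side0',(255,272,297,306),pad,lambda a:a[...,0].astype(int)-0.83*a[...,2]>8,(.4483,.0212,27.7))
    P=box(-.00095,0,.05,.04,.1957-.076,.1957-.058);print(pix('side',rz(P,.4544,.2824,np.radians(5)))-[160,120])
    print(4*(pix('side',rz(P,.4544,.2824,np.radians(5)))-[160,120]))
E
python3 m3.py
```

```text
top [518.8992 286.5988   4.828 ] 0.011857121683711279
side [521.5201 290.7772   5.2262] 0.041221468611601475
top [448.3023  21.1213  28.3497] 0.03082629828600665
side [450.6236  25.5565  30.3246] 0.09158249158249158
[[48.8547 97.1605]
 [47.9953 91.1727]
 [39.1502 91.7222]
 [38.2385 85.7923]
 [63.896  89.3523]
 [63.1586 83.4293]
 [54.1433 84.1388]
 [53.3521 78.273 ]]
[[195.4188 388.6418]
 [191.9811 364.6908]
 [156.6009 366.8889]
 [152.9541 343.1692]
 [255.5842 357.4091]
 [252.6343 333.7172]
 [216.5731 336.5553]
 [213.4084 313.092 ]]
```

Request:
{"fn": "send_rows", "kwargs": {"motion": "0.7 0 0 0 0 0 0;0.7 0 0 0 0 0 0"}}

```text
clock: 5.03
position: [0.4552, 0.2784, 0.1964]
ee_rot: [3.139, 0.129, -0.0]
force: [-1.0, -0.1, -1.6]
width: 0.431
gripper_force: 20.0
```

```bash
python3 - <<'E'
from m3 import *
s=arm.observe();p=s['position'];Rm=R.from_rotvec(s['ee_rot']).as_matrix();print(p,Rm,s['force'])
im,d=snap('side','side2')
x0,y0,x1,y1=185,185,245,230;F=13
a=cv2.resize(im[y0:y1,x0:x1],None,fx=F,fy=F,interpolation=cv2.INTER_CUBIC)
yaw=np.arctan2(Rm[1,0],Rm[0,0]);print(np.degrees(yaw))
for off,col in(((0,0),(0,0,255)),((.0025,.0042),(0,255,0))):
    P=rz(box(-.00095,0,.05,.04,p[2]-.076,p[2]-.058),p[0]+off[0],p[1]+off[1],yaw)
    uv=(pix('side',P)-[x0,y0]+.5)*F-.5
    for i,j in((0,1),(2,3),(4,5),(0,2),(0,4),(1,3),(1,5)): cv2.line(a,tuple(map(int,uv[i])),tuple(map(int,uv[j])),col,1)
cv2.imwrite('pics/c3.png',a)
E
```

```text
[0.4552 0.2784 0.1964] [[ 0.9966  0.0823 -0.0002]
 [ 0.0823 -0.9966 -0.0004]
 [-0.0002  0.0004 -1.    ]] [-1.0232 -0.1193 -1.6431]
4.72190868986393
```

View pics/c3.png

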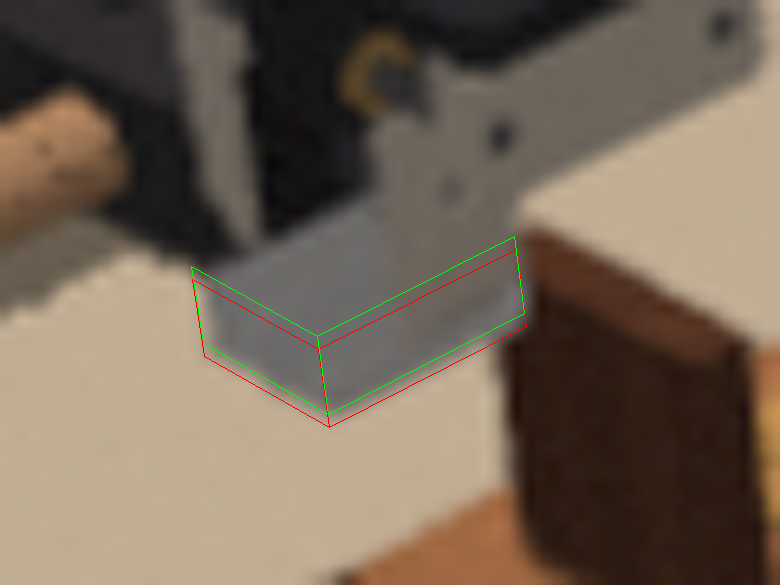

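Request:
{"fn": "send_rows", "kwargs": {"motion": "0.7 0 0.0025 -0.03 0 0 0;0.7 0 0 -0.04 0 0 0;0.7 0 0 -0.02 0 0 0;0.7 0 0 0 0 0 0;0.7 0 0 0 0 0 0"}}

```text
clock: 5.7
position: [0.4557, 0.2824, 0.1072]
ee_rot: [-3.138, -0.131, -0.002]
force: [-0.2, 0.6, -0.4]
width: 0.432
gripper_force: 20.0
```

Request:
{"fn": "send_rows", "kwargs": {"motion": "0.7 0 0 0 0 0 0;0.7 0 0 0 0 0 0"}}

```text
clock: 5.95
position: [0.4553, 0.283, 0.107]
ee_rot: [-3.138, -0.133, -0.001]
force: [0.2, -0.2, -0.9]
width: 0.43
gripper_force: 20.0
```

```bash
cat > look.py <<'E'
import sys
from m3 import *
s=arm.observe();p=s['position'];Rm=R.from_rotvec(s['ee_rot']).as_matrix();yaw=np.arctan2(Rm[1,0],Rm[0,0])
print(p,'yaw',np.degrees(yaw),'tilt',np.degrees(Rm[:2,2]),s['force'],s['ft_torque'],s['width'],s['clock'])
E
python3 look.py
```

```text
[0.4553 0.283  0.107 ] yaw 4.83852626369256 tilt [0.0508 0.0513] [ 0.1567 -0.1843 -0.9301] [-0.0583  0.1542 -0.002 ] 0.4301056980561199 5.95
```

```bash
python3 - <<'E'
from m3 import *
for i in range(6):
    s=arm.observe();print(s['position'],np.degrees(s['ee_rot']),s['force']); 
    if i<5: im,d=arm.get_image('side')
cv2.imwrite('pics/side3.png',im)
p=[.4553,.2825,.107];yaw=np.radians(4.83)
x0,y0,x1,y1=185,190,250,240;F=12
a=cv2.resize(im[y0:y1,x0:x1],None,fx=F,fy=F,interpolation=cv2.INTER_CUBIC)
def dr(P,col,E):
    uv=(pix('side',P)-[x0,y0]+.5)*F-.5
    for i,j in E: cv2.line(a,tuple(map(int,uv[i])),tuple(map(int,uv[j])),col,1)
E=((0,1),(2,3),(4,5),(0,2),(0,4),(1,3),(1,5))
dr(rz(box(-.00095,0,.05,.04,p[2]-.076,p[2]-.058),p[0]+.0025,p[1]+.0042,yaw),(0,255,0),E)
dr(rz(box(-.065,0,.053,.043,.006,.024),.5215,.2908,yaw),(255,0,0),((1,3),(1,5),(3,7),(5,7)))
cv2.imwrite('pics/c4.png',a)
E
```

```text
[0.4553 0.283  0.107 ] [-179.7905   -7.596    -0.0831] [ 0.1567 -0.1843 -0.9301]
[0.4552 0.283  0.1068] [-179.799    -7.6024   -0.0664] [ 0.0601 -0.3547 -0.4502]
[0.4551 0.283  0.1067] [-179.8099   -7.603    -0.0466] [-0.0316  0.5891 -1.7121]
[0.4551 0.2829 0.1066] [-179.818    -7.6022   -0.0345] [-0.1511  0.6908 -1.0725]
[0.455  0.2829 0.1065] [-179.8251   -7.6022   -0.0191] [-1.086   0.414  -1.3109]
[0.455  0.2829 0.1064] [-179.8338   -7.6013   -0.0099] [-1.0723 -0.6949 -1.5516]
```

View pics/c4.png

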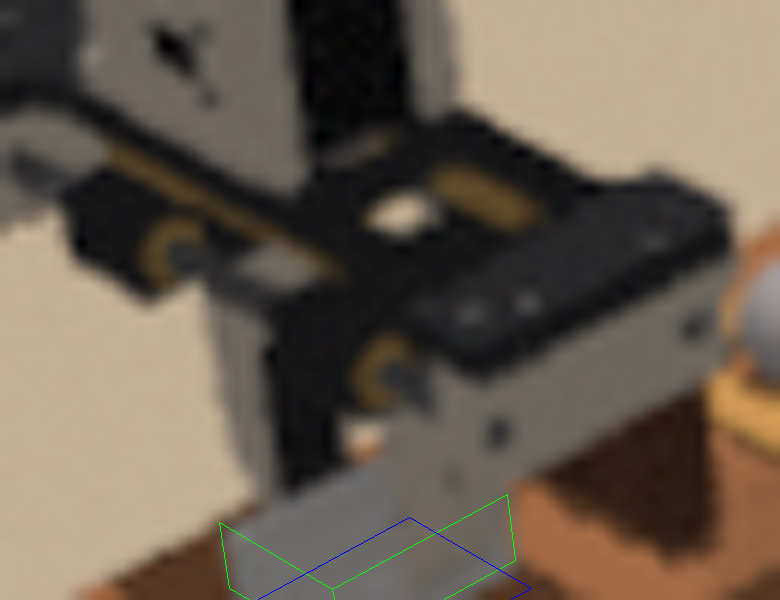

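Request:
{"fn": "send_rows", "kwargs": {"motion": "0.7 0 -0.0017 0 0 0 0;0.7 0 0 -0.003 0 0 0;0.7 0 0 -0.003 0 0 0;0.7 0 0 -0.002 0 0 0;0.7 0 0 0 0 0 0"}}

```text
clock: 6.82
position: [0.4553, 0.2814, 0.0987]
ee_rot: [-3.138, -0.133, -0.001]
force: [-2.7, -0.4, 10.8]
width: 0.436
gripper_force: 20.2
```

```bash
python3 look.py
```

```text
[0.4553 0.2814 0.0987] yaw 4.838795567624599 tilt [0.0179 0.0584] [-2.736  -0.416  10.7657] [-0.2009  0.6774 -0.0263] 0.4359307810948722 6.825
```

Request:
{"fn": "send_rows", "kwargs": {"motion": "0.7 0 0 0.002 0 0 0;0.7 0.0015 0 0 0 0 0;0.7 0 0 0 0 0 0;0.7 0 0 -0.002 0 0 0;0.7 0 0 0 0 0 0"}}

```text
clock: 7.45
position: [0.4567, 0.2811, 0.0986]
ee_rot: [-3.138, -0.132, -0.0]
force: [-1.4, -0.7, 7.0]
width: 0.433
gripper_force: 20.1
```

```bash
python3 look.py
```

```text
[0.4567 0.2811 0.0986] yaw 4.825485933095174 tilt [0.0074 0.0227] [-1.4014 -0.7179  7.0281] [-0.323   0.4992  0.0108] 0.43280292649843 7.45
```

Request:
{"fn": "send_rows", "kwargs": {"motion": "0.7 0 0 0.002 0 0 0;0.7 0.001 0.001 0 0 0 0;0.7 0 0 0 0 0 0;0.7 0 0 -0.002 0 0 0;0.7 0 0 0 0 0 0"}}

```text
clock: 8.07
position: [0.4572, 0.282, 0.0983]
ee_rot: [-3.139, -0.133, 0.001]
force: [-3.5, -0.2, 5.8]
width: 0.433
gripper_force: 20.1
```

```bash
python3 look.py
```

```text
[0.4572 0.282  0.0983] yaw 4.842700360315555 tilt [-0.0452  0.0046] [-3.5335 -0.2055  5.8013] [-0.3444  0.9194 -0.0282] 0.4327806600826126 8.075
```

```bash
python3 - <<'E'
from m3 import *
im,d=snap('side','side4')
p=[.4572,.282,.0983];yaw=np.radians(4.83)
x0,y0,x1,y1=190,212,250,257;F=13
a=cv2.resize(im[y0:y1,x0:x1],None,fx=F,fy=F,interpolation=cv2.INTER_CUBIC)
def dr(P,col,E):
    uv=(pix('side',P)-[x0,y0]+.5)*F-.5
    for i,j in E: cv2.line(a,tuple(map(int,uv[i])),tuple(map(int,uv[j])),col,1)
E=((0,1),(2,3),(4,5),(0,2),(0,4),(1,3),(1,5))
dr(rz(box(-.00095,0,.05,.04,.0235,.0415),p[0]+.0025,p[1]+.0042,yaw),(0,255,0),E)
dr(rz(box(-.065,0,.053,.043,.006,.024),.5215,.2908,yaw),(255,0,0),((1,3),(1,5),(3,7),(5,7)))
dr(rz(box(0,0,.22,.11,0,.024),.5215,.2908,yaw),(255,255,0),E)
cv2.imwrite('pics/c5.png',a)
E
python3 look.py
```

```text
[0.4572 0.2821 0.0983] yaw 4.845540091913535 tilt [-0.0444  0.0066] [-3.1943 -0.299   5.8844] [-0.3855  0.9286  0.0222] 0.4297086576737837 8.125
```

View pics/c5.png

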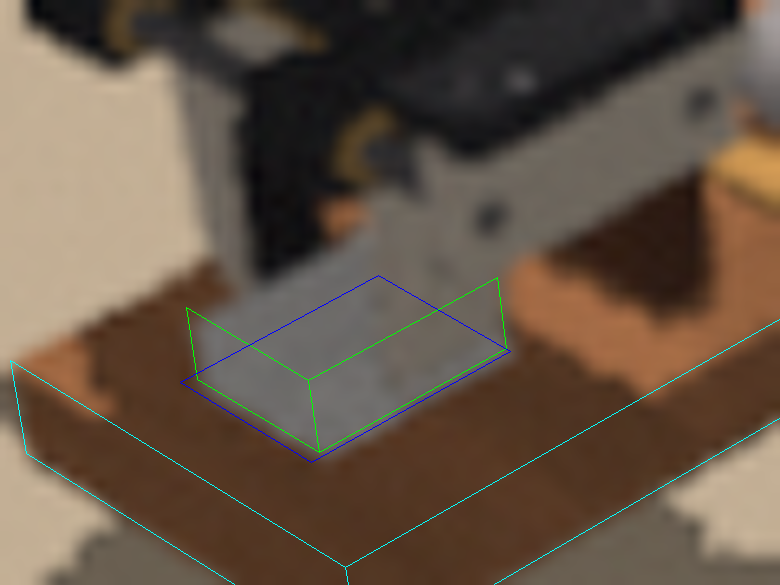

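The pad's -y edge (318,462)–(510,358) lies on the blue mouth line, while there is a gap of about 15 px on its -x side. It needs to move +y and slightly -x.

Request:
{"fn": "send_rows", "kwargs": {"motion": "0.7 0 0 0.002 0 0 0;0.7 -0.001 0.0015 0 0 0 0;0.7 0 0 0 0 0 0;0.7 0 0 -0.002 0 0 0;0.7 0 0 0 0 0 0"}}

```text
clock: 8.75
position: [0.4565, 0.2835, 0.0981]
ee_rot: [3.139, 0.132, -0.0]
force: [0.6, -0.1, -1.3]
width: 0.431
gripper_force: 19.9
```

```bash
python3 look.py
```

```text
[0.4565 0.2835 0.0981] yaw 4.82663458188069 tilt [-0.0012 -0.012 ] [ 0.5703 -0.1063 -1.3183] [-0.0564  0.1765 -0.0714] 0.4306080212332587 8.75
```

It went in with no contact force. I'll go deeper.

Request:
{"fn": "send_rows", "kwargs": {"motion": "0.7 0 0 -0.002 0 0 0;0.7 0 0 -0.002 0 0 0;0.7 0 0 -0.001 0 0 0;0.7 0 0 0 0 0 0"}}

```text
clock: 9.25
position: [0.4564, 0.2835, 0.0931]
ee_rot: [3.139, 0.132, -0.0]
force: [0.2, -0.5, -1.5]
width: 0.434
gripper_force: 19.9
```

Request:
{"fn": "send_rows", "kwargs": {"motion": "0.45 0 0 0 0 0 0;0.35 0 0 0 0 0 0;0.35 0 0 0.01 0 0 0;0.35 0 0 0.03 0 0 0;0.35 0 0 0.01 0 0 0"}}

```text
clock: 9.88
position: [0.4573, 0.2839, 0.1451]
ee_rot: [-3.137, -0.132, -0.003]
force: [0.2, -0.3, -1.0]
width: 0.649
gripper_force: 0.0
```

Request:
{"fn": "send_rows", "kwargs": {"motion": "1 0 0 0 0 0 0;1 0 0 0 0 0 0;1 0 0 0 0 0 0;1 0 0 0 0 0 0;1 0 0 0 0 0 0"}}

```text
clock: 10.5
position: [0.4564, 0.2834, 0.143]
ee_rot: [3.138, 0.132, -0.0]
force: [0.0, 0.4, -0.7]
width: 0.156
gripper_force: 0.0
```

Request:
{"fn": "send_rows", "kwargs": {"motion": "1 -0.001 0 -0.02 0 0 0;1 0 0 -0.015 0 0 0;1 0 0 -0.01 0 0 0;1 0 0 -0.002 0 0 0;1 0 0 0 0 0 0"}}

```text
clock: 11.12
position: [0.4557, 0.2835, 0.0964]
ee_rot: [3.139, 0.132, 0.0]
force: [0.6, 0.2, -0.2]
width: 0.004
gripper_force: 0.0
```

Request:
{"fn": "send_rows", "kwargs": {"motion": "1 0 0 -0.002 0 0 0;1 0 0 -0.002 0 0 0;1 0 0 -0.002 0 0 0;1 0 0 0 0 0 0"}}

```text
clock: 11.62
position: [0.4554, 0.2835, 0.0901]
ee_rot: [3.139, 0.132, -0.0]
force: [0.8, -0.6, -0.9]
width: 0.004
gripper_force: 0.0
```

Request:
{"fn": "send_rows", "kwargs": {"motion": "1 0 0 -0.001 0 0 0;1 0 0 0 0 0 0"}}

```text
clock: 11.88
position: [0.4556, 0.2835, 0.0898]
ee_rot: [-3.138, -0.132, 0.0]
force: [-2.0, -1.5, 10.8]
width: 0.004
gripper_force: 4.8
```

Request:
{"fn": "send_rows", "kwargs": {"motion": "1 0 0 -0.001 0 0 0;1 0 0 0 0 0 0;1 0 0 0 0 0 0"}}

```text
clock: 12.25
position: [0.4556, 0.2835, 0.0897]
ee_rot: [-3.137, -0.132, 0.0]
force: [-5.7, -3.6, 22.9]
width: 0.004
gripper_force: 11.9
```

Request:
{"fn": "send_rows", "kwargs": {"motion": "1 0 0 0.01 0 0 0;0.5 0 0 0.05 0 0 0;0 0 0 0.06 0 0 4;0 0 0 0.03 0 0 10.6;0 0 0 0 0 0 10.6"}}

```text
clock: 12.88
position: [0.4567, 0.2842, 0.2411]
ee_rot: [-3.03, -0.823, -0.007]
force: [0.5, 0.6, -1.1]
width: 0.39
gripper_force: 0.0
```

Request:
{"fn": "send_rows", "kwargs": {"motion": "0 0.013 0.001 0 0 0 10.6;0 0.013 0.001 0 0 0 10.6;0 0.013 0.001 0 0 0 10.6;0 0.013 0.001 0 0 0 10.6;0 0.011 0 0 0 0 10.6"}}

```text
clock: 13.5
position: [0.519, 0.2875, 0.2383]
ee_rot: [2.346, 2.089, 0.0]
force: [-0.3, -0.9, -0.6]
width: 0.932
gripper_force: 0.0
```

Request:
{"fn": "send_rows", "kwargs": {"motion": "0 0 0 0 0 0 10.6;0 0 0 0 0 0 1.2;0 0 0 0 0 0 0"}}

```text
clock: 13.88
position: [0.5184, 0.2874, 0.2383]
ee_rot: [-2.13, -2.309, 0.0]
force: [-0.8, 0.1, 0.2]
width: 1.001
gripper_force: 0.0
```

```bash
python3 look.py; python3 - <<'E'
from h import *
im,d=snap('side','side5'); P=cloud('side',d)
x0,y0,x1,y1=180,160,290,260
cv2.imwrite('pics/c6.png',cv2.resize(im[y0:y1,x0:x1],None,fx=6,fy=6,interpolation=cv2.INTER_CUBIC))
E
```

```text
[0.5184 0.2874 0.2383] yaw 94.62221451579556 tilt [-0.0064 -0.0019] [-0.8104  0.0701  0.1519] [-0.0582  0.0279  0.0209] 1.001200487937408 13.875
```

View pics/c6.png

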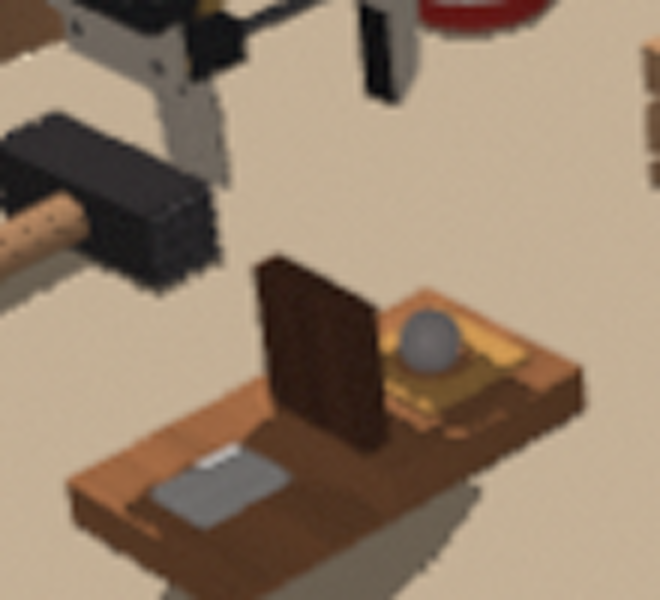

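The pad is flush at (220,490) and the ball sits in its pocket at (430,345). Next I descend on the grip.

Request:
{"fn": "send_rows", "kwargs": {"motion": "0.4 0.001 0 -0.03 0 0 0;0.4 0 0 -0.04 0 0 0;0.4 0 0 -0.03 0 0 0;0.4 0 0 -0.0115 0 0 0;0.7 0 0 0 0 0 0"}}

```text
clock: 14.55
position: [0.5194, 0.2875, 0.1266]
ee_rot: [2.127, 2.312, -0.001]
force: [-0.5, 0.1, 0.9]
width: 0.541
gripper_force: 0.0
```

Request:
{"fn": "send_rows", "kwargs": {"motion": "0.7 0 0 0 0 0 0;0.7 0 0 0 0 0 0;0.76 0 0 0 0 0 0;0.78 0 0 0 0 0 0;0.79 0 0 0 0 0 0", "force": 40}}

```text
clock: 15.18
position: [0.5195, 0.2875, 0.1268]
ee_rot: [2.126, 2.313, 0.0]
force: [0.5, 0.3, -0.5]
width: 0.212
gripper_force: 0.0
```

Request:
{"fn": "send_rows", "kwargs": {"motion": "0.8 0 0 0 0 0 0;0.81 0 0 0 0 0 0;0.82 0 0 0 0 0 0;0.83 0 0 0 0 0 0;0.84 0 0 0 0 0 0"}}

```text
clock: 15.8
position: [0.5194, 0.2876, 0.1266]
ee_rot: [-2.126, -2.313, 0.0]
force: [-3.9, -0.2, 0.8]
width: 0.172
gripper_force: 40.0
```

Request:
{"fn": "send_rows", "kwargs": {"motion": "0.86 0 0 0 0 0 0;0.9 0 0 0 0 0 0;0.95 0 0 0 0 0 0;1 0 0 0 0 0 0;1 0 0 0 0 0 0"}}

```text
clock: 16.42
position: [0.5197, 0.2875, 0.1266]
ee_rot: [2.126, 2.313, 0.0]
force: [0.8, 0.8, -5.5]
width: 0.173
gripper_force: 40.0
```

```bash
python3 look.py
```

```text
[0.5197 0.2875 0.1266] yaw 94.82440765861448 tilt [ 0.017  -0.0049] [ 0.771   0.7918 -5.4807] [-0.0345  0.1813 -0.03  ] 0.17259850456156614 16.425
```

Request:
{"fn": "send_rows", "kwargs": {"motion": "1 0 0 0.002 0 0 0;1 0 0 0.005 0 0 0;1 0 0 0.008 0 0 0;1 0 0 0.008 0 0 0;1 0 0 0.005 0 0 0", "force": 50}}

```text
clock: 17.05
position: [0.5198, 0.2877, 0.1556]
ee_rot: [2.126, 2.313, 0.002]
force: [-0.2, 0.8, -6.3]
width: 0.168
gripper_force: 50.0
```

Request:
{"fn": "send_rows", "kwargs": {"motion": "1 0 0 0.002 0 0 0;1 0 0 0 0 0 0;1 0 0 0 0 0 0"}}

```text
clock: 17.42
position: [0.5193, 0.2875, 0.1565]
ee_rot: [-2.126, -2.313, 0.001]
force: [-0.5, 0.2, -5.7]
width: 0.176
gripper_force: 50.0
```

```bash
python3 look.py; python3 - <<'E'
from h import *
im,d=snap('side','side6')
x0,y0,x1,y1=180,150,290,260
cv2.imwrite('pics/c7.png',cv2.resize(im[y0:y1,x0:x1],None,fx=5,fy=5,interpolation=cv2.INTER_CUBIC))
E
```

```text
[0.5193 0.2875 0.1565] yaw 94.83016964128102 tilt [-0.0209 -0.0135] [-0.5346  0.1872 -5.7407] [-0.0908  0.0607  0.0181] 0.17553464440571354 17.425
```

View pics/c7.png

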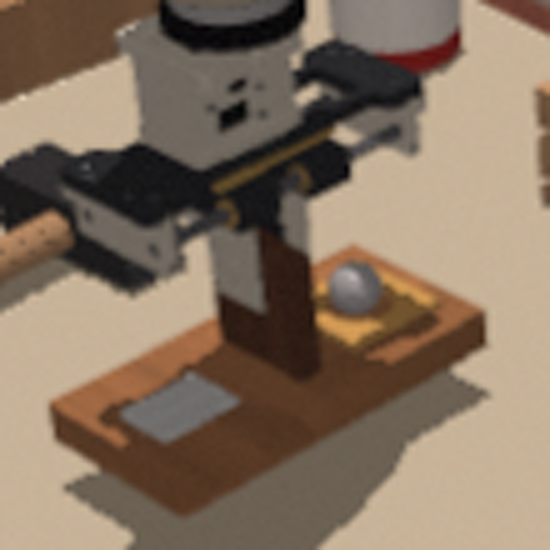

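The tray is up and level, with the ball at (355,288) in its pocket and the pad flush. I'll raise it the rest of the way and carry it over.

Request:
{"fn": "send_rows", "kwargs": {"motion": "1 0 0 0.003 0 0 0;1 0 0 0.006 0 0 0;1 0 0 0.009 0 0 0;1 0 0 0.012 0 0 0;1 0 0 0.014 0 0 0"}}

```text
clock: 18.1
position: [0.5195, 0.2875, 0.2019]
ee_rot: [2.126, 2.313, 0.0]
force: [-0.5, -0.9, -6.6]
width: 0.171
gripper_force: 50.0
```

Request:
{"fn": "send_rows", "kwargs": {"motion": "1 0 0 0.014 0 0 0;1 0 0 0.014 0 0 0;1 0 0 0.012 0 0 0;1 0 0 0.009 0 0 0;1 0 0 0.006 0 0 0"}}

```text
clock: 18.73
position: [0.5195, 0.2875, 0.2562]
ee_rot: [2.126, 2.313, 0.0]
force: [-0.0, 0.2, -5.7]
width: 0.172
gripper_force: 50.0
```

Request:
{"fn": "send_rows", "kwargs": {"motion": "1 0 0 0.003 0 0 0;1 0 0 0 0 0 0;1 0 -0.002 0 0 0 0;1 0 -0.004 0 0 0 0;1 0 -0.006 0 0 0 0"}}

```text
clock: 19.35
position: [0.5194, 0.2751, 0.2585]
ee_rot: [-2.126, -2.313, 0.001]
force: [0.8, 0.5, -6.2]
width: 0.173
gripper_force: 50.0
```

Request:
{"fn": "send_rows", "kwargs": {"motion": "1 0 -0.008 0 0 0 0;1 0 -0.01 0 0 0 0;1 0 -0.012 0 0 0 0;1 0 -0.014 0 0 0 0;1 0 -0.016 0 0 0 0"}}

```text
clock: 19.98
position: [0.5195, 0.2144, 0.2588]
ee_rot: [2.126, 2.313, 0.0]
force: [-0.3, -0.6, -6.0]
width: 0.174
gripper_force: 50.0
```

Request:
{"fn": "send_rows", "kwargs": {"motion": "1 0.0005 -0.018 0 0 0 0;1 0.001 -0.02 0 0 0 0;1 0.0015 -0.02 0 0 0 0;1 0.0015 -0.02 0 0 0 0;1 0.0015 -0.02 0 0 0 0"}}

```text
clock: 20.6
position: [0.5256, 0.1161, 0.2588]
ee_rot: [2.126, 2.313, 0.0]
force: [-0.2, 0.4, -6.1]
width: 0.169
gripper_force: 50.0
```

Request:
{"fn": "send_rows", "kwargs": {"motion": "1 0.0015 -0.02 0 0 0 0;1 0.0015 -0.02 0 0 0 0;1 0.0015 -0.02 0 0 0 0;1 0.0015 -0.02 0 0 0 0;1 0.0015 -0.02 0 0 0 0"}}

```text
clock: 21.22
position: [0.533, 0.0162, 0.2588]
ee_rot: [2.126, 2.313, 0.0]
force: [-0.2, -0.1, -6.0]
width: 0.168
gripper_force: 50.0
```

Request:
{"fn": "send_rows", "kwargs": {"motion": "1 0.0015 -0.02 0 0 0 0;1 0.0015 -0.02 0 0 0 0;1 0.0015 -0.02 0 0 0 0;1 0.0015 -0.02 0 0 0 0;1 0.001 -0.02 0 0 0 0"}}

```text
clock: 21.85
position: [0.5399, -0.0838, 0.2587]
ee_rot: [2.126, 2.313, 0.0]
force: [0.4, -0.3, -5.6]
width: 0.171
gripper_force: 50.0
```

Request:
{"fn": "send_rows", "kwargs": {"motion": "1 0.0005 -0.02 0 0 0 0;1 0 -0.018 0 0 0 0;1 0 -0.016 0 0 0 0;1 0 -0.014 0 0 0 0;1 0 -0.012 0 0 0 0"}}

```text
clock: 22.48
position: [0.5405, -0.1632, 0.2587]
ee_rot: [-2.126, -2.313, -0.0]
force: [0.2, -0.2, -6.8]
width: 0.177
gripper_force: 50.0
```

Request:
{"fn": "send_rows", "kwargs": {"motion": "1 0 -0.01 0 0 0 0;1 0 -0.008 0 0 0 0;1 0 -0.006 0 0 0 0;1 0 -0.004 0 0 0 0;1 0 -0.002 0 0 0 0"}}

```text
clock: 23.1
position: [0.5405, -0.1925, 0.2587]
ee_rot: [-2.126, -2.313, -0.0]
force: [0.2, 0.3, -7.1]
width: 0.172
gripper_force: 50.0
```

Request:
{"fn": "send_rows", "kwargs": {"motion": "1 0 0 0 0 0 0;1 0 0 0 0 0 0;1 0 0 0 0 0 0;1 0 0 0 0 0 0"}}

```text
clock: 23.6
position: [0.5405, -0.1923, 0.2588]
ee_rot: [2.126, 2.313, 0.0]
force: [-0.0, 0.3, -6.7]
width: 0.175
gripper_force: 50.0
```

```bash
python3 look.py
```

```text
[ 0.5405 -0.1923  0.2588] yaw 94.84132686740885 tilt [0.004  0.0018] [-0.0256  0.311  -6.6619] [-0.0428  0.0982 -0.0053] 0.17533534545836882 23.6
```

Request:
{"fn": "send_rows", "kwargs": {"motion": "1 -0.001 -0.002 0 0 0 0;1 0 -0.004 -0.001 0 0 0;1 0 -0.006 -0.001 0 0 0;1 0 -0.006 0 0 0 0;1 0 -0.005 0 0 0 0"}}

```text
clock: 24.22
position: [0.5394, -0.2162, 0.2567]
ee_rot: [2.126, 2.312, -0.0]
force: [0.3, -0.1, -5.8]
width: 0.17
gripper_force: 50.0
```

Request:
{"fn": "send_rows", "kwargs": {"motion": "1 0 -0.004 0 0 0 0;1 0 -0.002 0 0 0 0;1 0 -0.001 0 0 0 0;1 0 0 0 0 0 0;1 0 0 0 0 0 0"}}

```text
clock: 24.85
position: [0.5395, -0.2223, 0.2567]
ee_rot: [-2.125, -2.313, -0.0]
force: [-1.3, 0.1, -5.7]
width: 0.17
gripper_force: 50.0
```

```bash
python3 look.py; python3 - <<'E'
from m3 import *
im,d=snap('side','side7'); t,_=snap('top','top7')
o=np.hstack([cv2.resize(im[170:370,290:460],None,fx=2.8,fy=2.8),cv2.resize(t[190:310,350:452],None,fx=2.8*200/120,fy=2.8*200/120)[:560,:324]]) if 0 else None
cv2.imwrite('pics/c8.png',cv2.resize(im[180:360,290:460],None,fx=3.3,fy=3.3,interpolation=cv2.INTER_CUBIC))
# tray underside edges predicted in side frame
h=.1302
for n,off in(('side',(.0025,.0042)),('top',(0,0))):
    print(n,pix(n,rz(box(0,0,.22,.11,h,h+.024),.5393+off[0],-.2225+off[1],np.radians(4.83))).round(1).tolist())
# hub measured in side frame vs top frame
P=cloud('side',np.load('pics/side0.npy'));b=(P[...,2]>.045)&(P[...,2]<.056)&(abs(P[...,0]-.538)<.05)&(abs(P[...,1]+.223)<.05)
print(cv2.minEnclosingCircle(P[b][:,:2].astype(np.float32)))
E
```

```text
[ 0.5395 -0.2223  0.2567] yaw 94.84454066266292 tilt [-0.0026  0.0066] [-1.2517  0.0517 -5.6698] [-0.0984  0.0458  0.001 ] 0.16977124192640158 24.85
side [[366.3, 318.7], [366.8, 309.5], [324.5, 294.5], [324.4, 285.5], [428.9, 267.3], [430.0, 258.5], [388.4, 247.9], [389.0, 239.3]]
top [[435.4, 280.3], [437.1, 280.1], [394.7, 284.1], [395.9, 284.0], [426.5, 199.6], [428.1, 198.2], [386.3, 203.3], [387.4, 202.0]]
((0.5368731617927551, -0.22448088228702545), 0.05876562371850014)
```

View pics/c8.png

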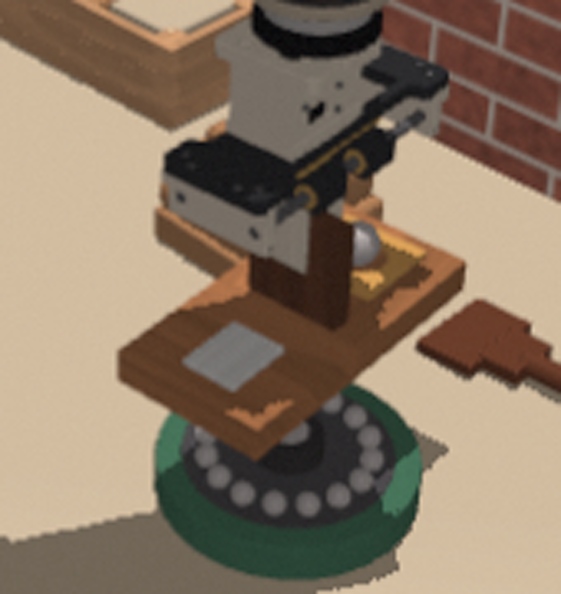

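Tray held level over the turntable, with the ball at (365,245) in its pocket. I'll compare the tray and hub centres in the same camera.

```bash
cat > m4.py <<'E'
from m3 import *
th=np.linspace(0,2*np.pi,90)
cyl=lambda r,z0,z1:np.vstack([np.c_[r*np.cos(th),r*np.sin(th),0*th+z] for z in(z0,z1)])
green=lambda a:(a[...,1].astype(int)>a[...,2].astype(int)+25)
for n,b in(('top',(368,206,444,284)),('side',(330,285,425,357))):
    fit(n,n+'0',b,[cyl(.09,0,.03)],green,(.5385,-.2228,0))
h=.1302
tray=[box(0,0,.22,.11,h,h+.024)]
# tray in side7: grow only wood region below gripper; compare edges of near sides
im=cv2.imread('pics/side7.png')
def wood(a):
    hs=cv2.cvtColor(a,cv2.COLOR_BGR2HSV);return (hs[...,1]>108)&(hs[...,0]<25)
x0,y0,x1,y1=318,262,440,325;F=8
a=cv2.resize(im[y0:y1,x0:x1],None,fx=F,fy=F,interpolation=cv2.INTER_CUBIC)
m=wood(a)|((a.max(-1).astype(int)-a.min(-1)<25)&(a.max(-1)>95)&(np.mgrid[0:a.shape[0],0:a.shape[1]][0]<40*F)&(np.mgrid[0:a.shape[0],0:a.shape[1]][1]<60*F)&(np.mgrid[0:a.shape[0],0:a.shape[1]][1]>25*F))
m=m.astype(np.uint8);k,l,st,_=cv2.connectedComponentsWithStats(m);m=(l==1+np.argmax(st[1:,4])).astype(np.uint8)
# bottom silhouette: lowest wood row per column
cols=np.arange(8*F,108*F,4)
obs=np.array([np.nonzero(m[:,c])[0].max() if m[:,c].any() else np.nan for c in cols])
def pred(q):
    r=np.zeros_like(m);uv=(pix('side',rz(tray[0],q[0]/1e3,q[1]/1e3,np.radians(q[2])))-[x0,y0]+.5)*F-.5
    cv2.fillPoly(r,[cv2.convexHull((uv*16).astype(np.int32))],1,shift=4)
    return np.array([np.nonzero(r[:,c])[0].max() if r[:,c].any() else 0 for c in cols])
g=lambda q:np.nanmean(np.minimum(abs(pred(q)-obs),30))/F
q0=np.array([541.,-221,4.83])
for fix in(1,0):
    f=(lambda q:g([q[0],q[1],4.83])) if fix else g
    k=2 if fix else 3
    r=minimize(f,q0[:k],method='Nelder-Mead',options=dict(initial_simplex=q0[:k]+np.vstack([np.zeros(k),4*np.eye(k)])));print('tray side7',r.x,r.fun)
E
python3 m4.py
```

```text
top [ 539.7713 -223.7608    3.2011] 0.07878052431253475
side [ 559.6126 -205.5684   -3.1983] 0.19581693466771619
tray side7 [ 543.6582 -218.957 ] 0.2832914572864322
tray side7 [ 543.3668 -218.9841    5.1244] 0.25251256281407036
```

```bash
python3 - <<'E'
import re
s=open('m4.py').read().split('h=.1302')[0].replace("a[...,1].astype(int)>a[...,2].astype(int)+25","(a[...,1]>1.25*a[...,2])")
exec(s)
E
```

```text
top [ 539.7713 -223.7608    3.2011] 0.07113625868502486
side [ 542.4747 -220.3445   -6.0354] 0.0516724407283339
```

Request:
{"fn": "send_rows", "kwargs": {"motion": "1 -0.0007 -0.001 0 0 0 0;1 0 0 0 0 0 0;1 0 0 0 0 0 0;1 0 0 0 0 0 0;1 0 0 0 0 0 0"}}

```text
clock: 25.58
position: [0.5388, -0.2234, 0.2568]
ee_rot: [2.126, 2.313, 0.0]
force: [-0.1, -0.5, -5.8]
width: 0.169
gripper_force: 50.0
```

Request:
{"fn": "send_rows", "kwargs": {"motion": "1 0 0 0 0 0 0;1 0 0 0 0 0 0;1 0 0 0 0 0 0;1 0 0 0 0 0 0;1 0 0 0 0 0 0"}}

```text
clock: 26.2
position: [0.5388, -0.2235, 0.2568]
ee_rot: [2.126, 2.313, 0.0]
force: [-0.1, -0.3, -4.7]
width: 0.171
gripper_force: 50.0
```

```bash
python3 look.py; python3 -c "
from cell import arm
print(arm.sign_off())"
```

```text
[ 0.5388 -0.2235  0.2568] yaw 94.82816324574955 tilt [0.0025 0.0003] [-0.0888 -0.2656 -4.7238] [-0.101   0.0877  0.0621] 0.17110684344351437 26.2
the job is handed in; nothing more can be done
None
```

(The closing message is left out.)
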